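# Level a bench shelf and hold the spirit level down

## Robot

A 7-joint arm with a two-finger parallel gripper is mounted at the origin on the work surface. World frame = base frame: x ahead of the robot, y to its left, z up, the work surface at z = 0. Lengths are in m, angles in rad, forces in N, time in s.
With the tool pointing down it reaches from about 0.4 to 0.875 m from the base axis. Payload 6.5 kg.
Tool frame: the origin (TCP) lies where the fingers leave the gripper's body, on its centre line; the fingertips stand 73 mm ahead of it and the grasp point (between the pads) lies 54 mm ahead of it; z points along the fingers, y is the line along which they close (so a half turn about z gives the same grasp; the last joint's range is limited). The gripper opens to 85 mm and grips with 20 to 120 N. Pads are 22 mm wide; open, the fingers measure 114 mm over their backs; the gripper's body (76 mm by 85 mm) begins 54 mm behind the grasp point. The pads swing forward as they close: fully open they stand 13 mm farther back than shut.
Start: joints at [-1.279, 0.536, -0.004, 1.538, 0.003, 1.067, -0.071], TCP at [0.228, 0.609, 0.304] pointing down, gripper open.
Joint ranges: [-2.7, 2.7], [-0.37, 2.16], [-1.27, 1.26], [0.24, 2.4], [-1.31, 4.45], [0.19, 1.91], [-2.76, 2.76]. Speed limits (rad/s): [2.39, 2.39, 3.14, 3.14, 3.14, 3.14, 3.14].

## Interface

Orientations are given as [roll, pitch, yaw] about the fixed x, y, z axes, in that order (R = Rz(yaw) Ry(pitch) Rx(roll)).
In Python, from workcell import get_obs, imaging, order gives the robot as it stands.
- The arm moves only by the shell command python3 -m creep 'ROWS' [FORCE]. ROWS is JSON, a list of rows, each an object of numbers: "wx", "wy", "wz": the turn, a rotation vector about the tool's x, y, z in rad; "tx", "ty", "tz": the shift along the tool's x, y, z in m; "gripper": the opening, from 0 (shut) to 1 (fully open). In form: [{"wx": .., "wy": .., "wz": .., "tx": .., "ty": .., "tz": .., "gripper": ..}, ...]. A call has 1 to 12 rows; each row is the pose to reach, as a shift and turn from the pose commanded when the call began, along the tool's axes at that moment; what a row does not reach only later rows make up. A row lasts 1/8 s, in which the tool goes at most 62.5 mm and 10.7 degrees, less where a joint would pass 70% of its speed; a pose out of reach is approached as far as the arm can. A call with a gripper value outside its range is refused whole. The fingers move at their own pace and stop on an object; FORCE is the grip in N (left out, the last holds). Time passes only in rows, so rows that repeat a pose let the fingers close. It gives the time, the measured TCP pose, the force, the opening and the grip force at its end, in the units of the state.
- get_obs(): the state, without advancing time (a new reading comes with each control period).
- imaging.grab_frame(name): name is "scene" or "top"; returns the picture (480x640x3 uint8, red, green, blue); there is no depth.
- imaging.camera_model(name): a dict with "fx", "fy", "cx", "cy" (pixels), "k1" (the pictures are not rectified: a ray, as slopes to the right and down, at radius r is drawn at 1 + k1 r^2 times it, then the intrinsics apply), "rvec" (rotation vector, rad) and "tvec" (3), from world to camera coordinates, as OpenCV has them. Camera axes: x right, y down, z forward; pixel columns grow to the right and rows downward; lengths in m; the calibration is good to about 2 mm. A picture is of the moment at which its call begins. camera_model takes no time and is no camera call.
- order.close_job(): hands the job in; it is judged then, once.
The state is a dict: "t": time; "joint_positions": joint angles; "dq": joint speeds; "effort": joint torques, N m; "ee_pos": TCP position; "tcp_rot": TCP orientation; "wrist_force": force on the tool from outside, world axes, zero at the start; "wrist_torque": the same for the moment, N m; "grip_width": finger opening in m; "gripper_force": force on a finger pad.
Only numpy, scipy, OpenCV 4.12 (cv2) and the standard library are available. Lean on these libraries where they do the work, as an engineer would, in place of code of your own. Each camera call takes 0.05 s, during which the arm holds its last target. There are 200 camera calls.

## Task

Lay the yellow spirit level upright, vial on top, on the middle of the small grey shelf, lengthwise along it (parallel to the long edges), and let go of it. Then turn the red knob of the shelf's levelling foot until the bubble rests between the two black lines. Finally press down on the level with a steady push of about 10 N and finish still pressing, bubble still centred, so that a colleague can lock the foot; leave the carton, the can and the tape alone.

Things in the scene. Friction and masses are not known exactly. Their poses are not given: they have to be found in the camera images.
- level: Loose yellow spirit level, 200 long (x) x 28 wide (y) x 40 high (z) mm, about 0.25 kg, upright on the bench at the start. Origin: centre of its underside; x along its length, +x end capped red, -x end black. On its top: a green vial window within 35 mm of the middle, 2 mm proud but not solid; the plain top beyond it is good to press on.
- bubble (a joint): Pale bubble (12 mm long) in the level's vial: offset in m from the vial's middle along the level's +x; 0 = centred. It floats to the higher end, about 0.4 m per rad of tilt, settling in about 1 s. Two black lines have inner edges 8.5 mm either side of the middle: the bubble is wholly between them within 2.5 mm.
- shelf_mid (a point): Middle of the grey board's top, 120 mm above the bench when level. Board 285 mm long along this point's y, 140 mm deep along its x, z up out of it. Hinged on two posts at its -y end; the levelling foot carries its +y end, which starts 0.6 to 1.3 degrees too low. The stand is fixed; its place and yaw vary.
- knob_grip (a point): On the vertical axis of the levelling foot's red knob, 160 mm above the bench, 187 mm from the shelf's middle along its +y. The grip is an upright red bar 44 mm long (this point's x) and 14 mm thick (its y), 140 to 174 mm above the bench, on a black disc of 42 mm diameter at 130 to 140 mm. It turns with the knob; its height never changes.
- knob: The same knob with its threaded stud and rubber foot; origin on its axis at bench height, z up. Clockwise seen from above raises the board's +y end: per rad of knob 0.012 rad of board tilt, about 4.8 mm of bubble travel. It stays where left; friction about 0.15 N m; from the start it can turn at least 2.8 rad clockwise.
- carton: Bystander: loose white and red carton 70 x 50 x 50 mm, origin centre of underside. Leave alone.
- can: Bystander: loose can, 60 mm diameter, 85 mm high, green label, origin centre of underside. Leave alone.
- tape: Bystander: loose brown ring of tape, 90 mm diameter, 24 mm high, origin centre of underside. Leave alone.

How it is judged:
On the way, in this order (a step that is already met when the one before it is completed fails the run):
1. the level lies along the middle of the shelf, let go (x of level in the frame of shelf_mid between -0.05 and 0.05 m and y of level in the frame of shelf_mid between -0.06 and 0.06 m and z of level in the frame of shelf_mid between -0.004 and 0.004 m and angle between the x axis of level and the y axis of shelf_mid, either way round below 0.2 rad and angle between level's own z axis and vertical below 0.08 rad and contact force between the fingers and level below 0.2 N), for 0.2 s.
2. the foot is turned until the bubble rests between the lines, the level lying on the shelf untouched (all of step 1 and value of joint bubble between -0.0025 and 0.0025 m and angle between shelf_mid's own z axis and vertical below 0.008 rad), for 0.3 s.
At the end, for the whole second after the job is handed in: Level upright on the shelf within 50 mm (across) and 60 mm (along) of its middle and 0.2 rad of its length; bubble within 2.5 mm of centre, shelf within 0.008 rad of level; fingers press the level (over 3 N) and it bears on the shelf with 6 to 40 N, its weight included, to the end (x of level in the frame of shelf_mid between -0.05 and 0.05 m and y of level in the frame of shelf_mid between -0.06 and 0.06 m and z of level in the frame of shelf_mid between -0.004 and 0.004 m and angle between the x axis of level and the y axis of shelf_mid, either way round below 0.2 rad and angle between level's own z axis and vertical below 0.08 rad and value of joint bubble between -0.0025 and 0.0025 m and angle between shelf_mid's own z axis and vertical below 0.008 rad and contact force between the fingers and level above 3 N and contact force between level and stand between 6 and 40 N); the arm keeps its last pose, push and grip.
It fails at once if a bystander (carton, can or tape) is shifted by more than 30 mm (distance of any of carton, can, tape from where it was at the start of the episode above 0.03 m).
It also fails if it takes over 72 s, if anything falls off the work surface, if the arm or the gripper's body presses on something with over 40 N, if the wrist force passes 120 N, or if a joint passes its speed limit or range.

## Working session

There is one attempt and no reset: what is moved stays moved. The work goes in short steps, Python scripts to look and compute and a shell command to move; the robot and the scene stay as the last step left them, time stands still between calls to the robot, and variables do not carry over. Pictures are saved under pics/ and viewed, at most 10 in all, crops included, and the job is handed in when it is done.

```bash
mkdir -p pics; python3 - <<'E'
from workcell import get_obs, imaging
import cv2
for n in ("scene","top"):
    cv2.imwrite(f"pics/{n}0.png",imaging.grab_frame(n)[:,:,::-1]); print(n,imaging.camera_model(n))
o=get_obs(); print(o)
E
```

```text
scene {'fx': 545.1357939638984, 'fy': 545.1357939638984, 'cx': 317.69948969335616, 'cy': 237.51337782382484, 'k1': -0.13470211455008052, 'rvec': array([ 1.63893293,  1.81283   , -0.82818824]), 'tvec': array([ 0.04853956, -0.28821457,  1.42092876])}
top {'fx': 452.23172618457386, 'fy': 452.23172618457386, 'cx': 320.8036394520719, 'cy': 236.8469052274944, 'k1': -0.016508334745178002, 'rvec': array([ 2.19978643, -2.16246091,  0.12648811]), 'tvec': array([-0.01324847,  0.57769958,  0.93504356])}
{'t': 0.1, 'joint_positions': array([-1.27921983,  0.53711606, -0.00440332,  1.53877076,  0.00258134,
        1.06733882, -0.0711919 ]), 'dq': array([-0.00084126, -0.0015418 ,  0.00078368, -0.00170427,  0.00037217,
        0.0004384 ,  0.00042031]), 'effort': array([ 2.75651022e-03, -5.84565103e+01,  1.05188157e+00, -2.59778577e+01,
        1.25928063e-02,  4.63344535e-03,  2.39231508e-05]), 'ee_pos': array([0.22748313, 0.60839616, 0.30308572]), 'tcp_rot': array([-3.13996988e+00,  1.21759143e-04,  2.78385670e+00]), 'wrist_force': array([0.51026381, 0.08683575, 0.5097065 ]), 'wrist_torque': array([ 0.0273727 ,  0.00369214, -0.04354137]), 'gripper_force': 0.0, 'grip_width': 0.08583483675333109}
```

View pics/scene0.png

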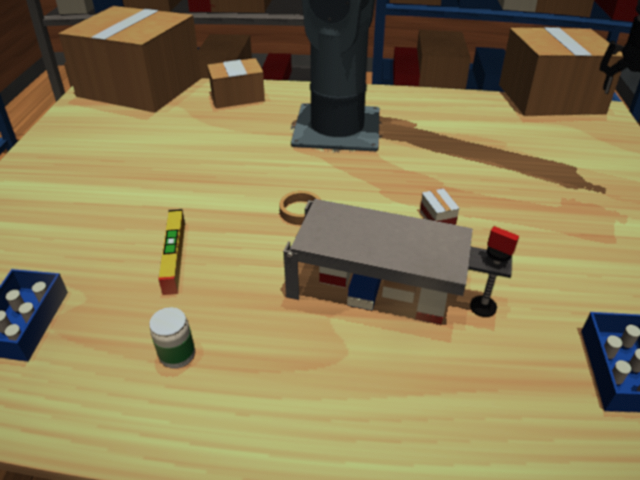

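View pics/top0.png

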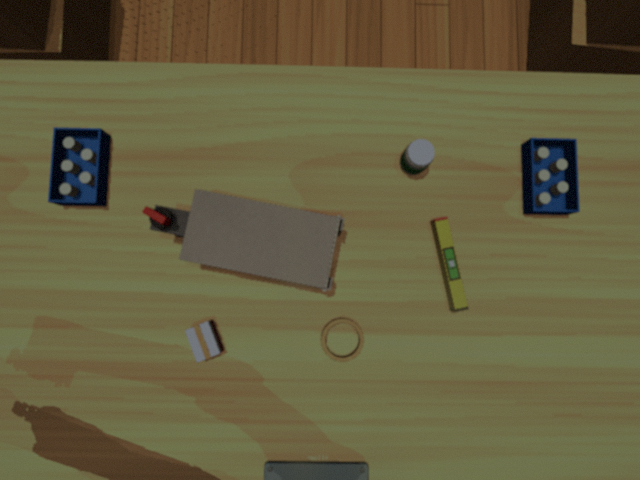

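The scene view shows the level at about (172,250), red end towards the camera, with the can at (173,338). The tape is behind the shelf at (297,207), the carton at (438,206) and the red knob at (503,240).

In the top view the level runs from (440,218), its red end, to (460,308). The shelf is centred near (262,240), the knob bar near (158,215), the can at (418,155), the tape at (342,340) and the carton at (205,341).

```bash
cat > h.py <<'E'
import cv2, numpy as np
from workcell import get_obs, imaging, order
from scipy.spatial.transform import Rotation as R
def cam(n):
    c=imaging.camera_model(n); K=np.array([[c['fx'],0,c['cx']],[0,c['fy'],c['cy']],[0,0,1]])
    return K,np.array([c['k1'],0,0,0,0.]),cv2.Rodrigues(c['rvec'])[0],c['tvec'],c['rvec']
def ray(n,px,z):
    K,d,Rm,t,_=cam(n)
    u=cv2.undistortPoints(np.array(px,float).reshape(-1,1,2),K,d)[:,0]
    dirs=np.c_[u,np.ones(len(u))]@Rm; o=-Rm.T@t
    return o+dirs*((z-o[2])/dirs[:,2])[:,None]
def proj(n,P):
    K,d,Rm,t,rv=cam(n); return cv2.projectPoints(np.array(P,float).reshape(-1,1,3),rv,t,K,d)[0][:,0]
def grab(n): return np.ascontiguousarray(imaging.grab_frame(n)[:,:,::-1])
def biggest(m,roi=None):
    m=m.astype(np.uint8)*255
    if roi is not None:
        x0,y0,x1,y1=roi; k=np.zeros_like(m); k[y0:y1,x0:x1]=255; m&=k
    cs=cv2.findContours(m,cv2.RETR_EXTERNAL,cv2.CHAIN_APPROX_NONE)[0]
    return max(cs,key=cv2.contourArea)
def rect(c,n,z):
    """min-area rectangle of a contour cast on plane z: centre, size, yaw of long side"""
    p=ray(n,c.reshape(-1,2),z)[:,:2]
    (x,y),s,_=r=cv2.minAreaRect((p*1000).astype(np.float32)); b=cv2.boxPoints(r)
    e=max(b[1]-b[0],b[2]-b[1],key=np.linalg.norm)
    return np.round([x,y],1),np.round(s,1),np.round(np.degrees(np.arctan2(e[1],e[0]))%180,1)
E
cat > m.py <<'E'
from h import *
im=grab("top"); hsv=cv2.cvtColor(im,cv2.COLOR_BGR2HSV); H,S,V=cv2.split(hsv)
for nm,p in dict(level=(450,245),table=(500,300),shelf=(262,240),knob=(153,213),green=(449,257)).items(): print(nm,hsv[p[1],p[0]])
lv=biggest((H>20)&(H<75)&(S>150)|((H<10)|(H>170))&(S>120),(425,205,475,320)); print("level",rect(lv,"top",.04))
sh=biggest((S<70)&(V>40),(170,180,350,300)); print("shelf",rect(sh,"top",.12))
kn=biggest(((H<10)|(H>170))&(S>130),(130,195,180,235)); print("knob",rect(kn,"top",.174),cv2.minAreaRect(kn))
for c in (lv,sh,kn): cv2.drawContours(im,[c],-1,(255,0,255),1)
cv2.imwrite("pics/m.png",cv2.resize(im[170:330,120:490],None,fx=2.1,fy=2.1))
E
python3 m.py
```

```text
level [ 30 147 109]
table [ 25  99 111]
shelf [19 44 98]
knob [  2 184 108]
green [ 52 142  99]
level (array([ 604.3, -255. ]), array([36.8, 31.7]), np.float32(8.9))
shelf (array([568.5, 130. ]), array([333.2, 147.5]), np.float32(79.3))
knob (array([595.5, 296. ]), array([54.9, 18.9]), np.float32(61.5)) ((156.6769256591797, 216.31539916992188), (30.016401290893555, 10.542950630187988), 29.744882583618164)
```

View pics/m.png

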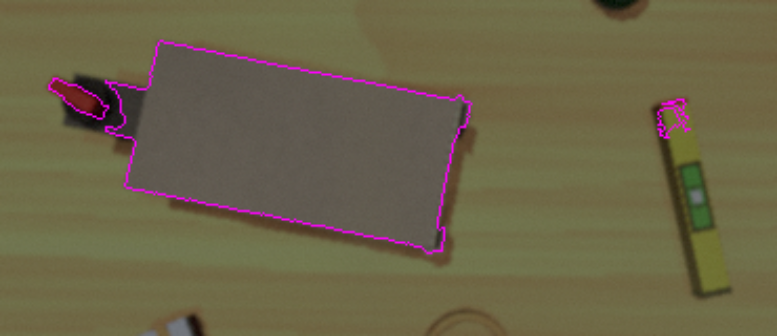

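The crop shows that the shelf mask takes in the foot bracket on the left and the hinge posts on the right, and that the level mask only catches the red cap. I'll open the shelf mask with a large kernel and loosen the level threshold.

```bash
cat > m2.py <<'E'
from h import *
im=grab("top"); hsv=cv2.cvtColor(im,cv2.COLOR_BGR2HSV); H,S,V=cv2.split(hsv)
lv=biggest((S>128)|((H>40)&(H<75)&(S>110)),(430,205,475,320)); print("level",rect(lv,"top",.04))
m=((S<70)&(V>60)).astype(np.uint8)*255
m=cv2.morphologyEx(m,cv2.MORPH_OPEN,np.ones((41,41)) if 0 else cv2.getStructuringElement(cv2.MORPH_ELLIPSE,(35,35)))
sh=biggest(m>0,(170,180,350,300)); print("shelf",rect(sh,"top",.118))
c,s,a=rect(sh,"top",.118); u=np.array([np.cos(np.radians(a)),np.sin(np.radians(a))]); k=c+187*u
print("knob axis pred",k)
kn=biggest(((H<10)|(H>170))&(S>120),(130,195,180,235))
for z in (.157,.174): print("knob",z,rect(kn,"top",z))
g=biggest((H>40)&(H<75)&(S>110),(430,205,475,320)); print("vial",rect(g,"top",.042))
print(cv2.minAreaRect(lv),cv2.minAreaRect(sh))
o=get_obs(); print(o['ee_pos'],o['tcp_rot'])
E
python3 m2.py
```

```text
level (array([ 527.4, -271.9]), array([196.5,  38.6]), np.float32(12.4))
shelf (array([564.9, 116.8]), array([289.2, 139.7]), np.float32(79.8))
knob axis pred [598.01483765 300.84457092]
knob 0.157 (array([597.4, 300.9]), array([56.7, 19.6]), np.float32(64.6))
knob 0.174 (array([595.1, 295.1]), array([55.6, 19.2]), np.float32(64.6))
vial (array([ 526.2, -277.9]), array([63.5, 19. ]), np.float32(12.6))
((448.14190673828125, 262.8832092285156), (93.97872161865234, 17.968936920166016), 77.10625457763672) ((259.1550598144531, 238.21368408203125), (150.26161193847656, 72.46385955810547), 11.15466022491455)
[0.22751596 0.60856676 0.30336617] [-3.14055196e+00  6.94146612e-05  2.78391486e+00]
```

```bash
cat > go.py <<'E'
import sys
from h import *
# usage: go.py x y z yawdeg (TCP target, tool down) -> shift and turn in tool axes
x,y,z,yaw=map(float,sys.argv[1:5]); o=get_obs()
A=R.from_euler('xyz',o['tcp_rot']); B=R.from_euler('xyz',[np.pi,0,np.radians(yaw)])
print("t",np.round(A.inv().apply(np.array([x,y,z])-o['ee_pos']),4),"w",np.round((A.inv()*B).as_rotvec(),4),"t=",o['t'],o['wrist_force'],o['grip_width'])
E
python3 go.py .527 -.2775 .20 12.5
```

```text
t [-0.5907 -0.725   0.1042] w [-3.0000e-04  1.4000e-03  2.5657e+00] t= 0.2 [ 0.22630488 -0.27139051  0.19531452] 0.08567291491997518
```

```bash
r='{"wz":2.566,"tx":-0.59,"ty":-0.725,"tz":0,"gripper":1}'
python3 -m creep '[{"wz":2.566,"tx":-0.591,"ty":-0.725,"tz":0,"gripper":1},{"wz":2.566,"tx":-0.591,"ty":-0.725,"tz":0,"gripper":1},{"wz":2.566,"tx":-0.591,"ty":-0.725,"tz":0,"gripper":1},{"wz":2.566,"tx":-0.591,"ty":-0.725,"tz":0,"gripper":1},{"wz":2.566,"tx":-0.591,"ty":-0.725,"tz":0,"gripper":1},{"wz":2.566,"tx":-0.591,"ty":-0.725,"tz":0,"gripper":1},{"wz":2.566,"tx":-0.591,"ty":-0.725,"tz":0,"gripper":1},{"wz":2.566,"tx":-0.591,"ty":-0.725,"tz":0,"gripper":1},{"wz":2.566,"tx":-0.591,"ty":-0.725,"tz":0,"gripper":1},{"wz":2.566,"tx":-0.591,"ty":-0.725,"tz":0,"gripper":1},{"wz":2.566,"tx":-0.591,"ty":-0.725,"tz":0,"gripper":1},{"wz":2.566,"tx":-0.591,"ty":-0.725,"tz":0,"gripper":1}]' 40
python3 go.py .527 -.2775 .20 12.5
```

```text
t [-0.5907 -0.725   0.1042] w [-3.0000e-04  1.4000e-03  2.5657e+00] t= 0.2 [ 0.22630488 -0.27139051  0.19531452] 0.08567291491997518$[0]: bad value
```

```bash
python3 -m creep '[{"wx":0.0,"wy":0.0,"wz":2.566,"tx":-0.591,"ty":-0.725,"tz":0.0,"gripper":1.0},{"wx":0.0,"wy":0.0,"wz":2.566,"tx":-0.591,"ty":-0.725,"tz":0.0,"gripper":1.0},{"wx":0.0,"wy":0.0,"wz":2.566,"tx":-0.591,"ty":-0.725,"tz":0.0,"gripper":1.0},{"wx":0.0,"wy":0.0,"wz":2.566,"tx":-0.591,"ty":-0.725,"tz":0.0,"gripper":1.0}]' 40
python3 go.py .527 -.2775 .20 12.5
```

```text
t: 0.7
ee_pos: [0.3082, 0.37, 0.3039]
tcp_rot: [3.141, -0.0, 2.028]
wrist_force: [0.7, -0.8, 1.0]
grip_width: 0.0853
gripper_force: 0.0
t [-0.6776 -0.0892  0.1038] w [ 0.0000e+00 -4.0000e-04  1.8094e+00] t= 0.7 [ 0.72721189 -0.76468531  0.97809779] 0.08525832183853434
```

```bash
python3 -m creep '[{"wx":0.0,"wy":0.0,"wz":1.81,"tx":-0.678,"ty":-0.089,"tz":0.0,"gripper":1.0},{"wx":0.0,"wy":0.0,"wz":1.81,"tx":-0.678,"ty":-0.089,"tz":0.0,"gripper":1.0},{"wx":0.0,"wy":0.0,"wz":1.81,"tx":-0.678,"ty":-0.089,"tz":0.0,"gripper":1.0},{"wx":0.0,"wy":0.0,"wz":1.81,"tx":-0.678,"ty":-0.089,"tz":0.0,"gripper":1.0},{"wx":0.0,"wy":0.0,"wz":1.81,"tx":-0.678,"ty":-0.089,"tz":0.0,"gripper":1.0},{"wx":0.0,"wy":0.0,"wz":1.81,"tx":-0.678,"ty":-0.089,"tz":0.0,"gripper":1.0},{"wx":0.0,"wy":0.0,"wz":1.81,"tx":-0.678,"ty":-0.089,"tz":0.0,"gripper":1.0},{"wx":0.0,"wy":0.0,"wz":1.81,"tx":-0.678,"ty":-0.089,"tz":0.1,"gripper":1.0},{"wx":0.0,"wy":0.0,"wz":1.81,"tx":-0.678,"ty":-0.089,"tz":0.1,"gripper":1.0},{"wx":0.0,"wy":0.0,"wz":1.81,"tx":-0.678,"ty":-0.089,"tz":0.1,"gripper":1.0},{"wx":0.0,"wy":0.0,"wz":1.81,"tx":-0.678,"ty":-0.089,"tz":0.1,"gripper":1.0},{"wx":0.0,"wy":0.0,"wz":1.81,"tx":-0.678,"ty":-0.089,"tz":0.1,"gripper":1.0}]'
python3 go.py .527 -.2775 .077 12.5
```

```text
t: 2.2
ee_pos: [0.53, -0.2783, 0.2023]
tcp_rot: [3.14, 0.003, 0.22]
wrist_force: [-0.4, -0.4, 0.4]
grip_width: 0.0853
gripper_force: 0.0
t [-0.0025 -0.0016  0.1253] w [0.0014 0.0026 0.0014] t= 2.2 [-0.44157366 -0.37441212  0.35156338] 0.08528767054279382
```

```bash
python3 -m creep '[{"wx":0.0,"wy":0.0,"wz":0.0,"tx":-0.002,"ty":-0.001,"tz":0.05,"gripper":1.0},{"wx":0.0,"wy":0.0,"wz":0.0,"tx":-0.002,"ty":-0.001,"tz":0.09,"gripper":1.0},{"wx":0.0,"wy":0.0,"wz":0.0,"tx":-0.002,"ty":-0.001,"tz":0.123,"gripper":1.0},{"wx":0.0,"wy":0.0,"wz":0.0,"tx":-0.002,"ty":-0.001,"tz":0.123,"gripper":1.0},{"wx":0.0,"wy":0.0,"wz":0.0,"tx":-0.002,"ty":-0.001,"tz":0.123,"gripper":0.0},{"wx":0.0,"wy":0.0,"wz":0.0,"tx":-0.002,"ty":-0.001,"tz":0.123,"gripper":0.0},{"wx":0.0,"wy":0.0,"wz":0.0,"tx":-0.002,"ty":-0.001,"tz":0.123,"gripper":0.0},{"wx":0.0,"wy":0.0,"wz":0.0,"tx":-0.002,"ty":-0.001,"tz":0.123,"gripper":0.0},{"wx":0.0,"wy":0.0,"wz":0.0,"tx":-0.002,"ty":-0.001,"tz":0.123,"gripper":0.0},{"wx":0.0,"wy":0.0,"wz":0.0,"tx":-0.002,"ty":-0.001,"tz":0.123,"gripper":0.0},{"wx":0.0,"wy":0.0,"wz":0.0,"tx":-0.002,"ty":-0.001,"tz":0.123,"gripper":0.0}]' 40
python3 go.py .565 .117 .32 79.8
```

```text
t: 3.58
ee_pos: [0.5296, -0.2744, 0.0822]
tcp_rot: [3.14, -0.002, 0.224]
wrist_force: [1.1, 0.4, 5.9]
grip_width: 0.0279
gripper_force: 40.8
t [ 0.1218 -0.3734 -0.2381] w [ 2.200e-03 -9.000e-04 -1.169e+00] t= 3.575 [1.06127262 0.43552665 5.8781921 ] 0.027890620806340707
```

```bash
python3 -m creep '[{"wx":0.0,"wy":0.0,"wz":0.0,"tx":0.0,"ty":0.0,"tz":-0.04,"gripper":0.0},{"wx":0.0,"wy":0.0,"wz":0.0,"tx":0.0,"ty":0.0,"tz":-0.09,"gripper":0.0},{"wx":0.0,"wy":0.0,"wz":0.0,"tx":0.0,"ty":0.0,"tz":-0.14,"gripper":0.0},{"wx":0.0,"wy":0.0,"wz":0.0,"tx":0.0,"ty":0.0,"tz":-0.19,"gripper":0.0},{"wx":0.0,"wy":0.0,"wz":0.0,"tx":0.0,"ty":0.0,"tz":-0.24,"gripper":0.0},{"wx":0.0,"wy":0.0,"wz":-0.17,"tx":0.017,"ty":-0.053,"tz":-0.24,"gripper":0.0},{"wx":0.0,"wy":0.0,"wz":-0.33,"tx":0.034,"ty":-0.105,"tz":-0.24,"gripper":0.0},{"wx":0.0,"wy":0.0,"wz":-0.5,"tx":0.052,"ty":-0.16,"tz":-0.24,"gripper":0.0},{"wx":0.0,"wy":0.0,"wz":-0.67,"tx":0.07,"ty":-0.213,"tz":-0.24,"gripper":0.0},{"wx":0.0,"wy":0.0,"wz":-0.83,"tx":0.087,"ty":-0.266,"tz":-0.24,"gripper":0.0},{"wx":0.0,"wy":0.0,"wz":-1.0,"tx":0.104,"ty":-0.32,"tz":-0.24,"gripper":0.0},{"wx":0.0,"wy":0.0,"wz":-1.17,"tx":0.122,"ty":-0.373,"tz":-0.24,"gripper":0.0}]'
python3 - <<'E'
from h import *
im=grab("scene"); cv2.imwrite("pics/a.png",im[100:340,120:540])
E
python3 go.py .565 .117 .22 79.8
```

```text
t: 5.08
ee_pos: [0.5643, 0.1187, 0.3209]
tcp_rot: [-3.141, 0.0, 1.399]
wrist_force: [0.5, -0.1, -2.0]
grip_width: 0.0277
gripper_force: 40.4
t [-0.0123  0.0026  0.1004] w [-0.0014 -0.0059  0.0237] t= 5.125 [-0.01810277  9.86794701 -3.1805435 ] 0.02735081445947031
```

View pics/a.png

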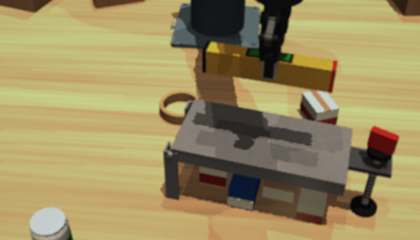

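The crop shows the level held upright and straight above the shelf, red end towards the knob and vial on top.

```bash
python3 -m creep '[{"wx":0.0,"wy":0.0,"wz":0.0,"tx":0.0,"ty":0.0,"tz":0.04,"gripper":0.0},{"wx":0.0,"wy":0.0,"wz":0.0,"tx":0.0,"ty":0.0,"tz":0.08,"gripper":0.0},{"wx":0.0,"wy":0.0,"wz":0.0,"tx":0.0,"ty":0.0,"tz":0.105,"gripper":0.0},{"wx":0.0,"wy":0.0,"wz":0.0,"tx":0.0,"ty":0.0,"tz":0.114,"gripper":0.0},{"wx":0.0,"wy":0.0,"wz":0.0,"tx":0.0,"ty":0.0,"tz":0.117,"gripper":0.0},{"wx":0.0,"wy":0.0,"wz":0.0,"tx":0.0,"ty":0.0,"tz":0.117,"gripper":0.0},{"wx":0.0,"wy":0.0,"wz":0.0,"tx":0.0,"ty":0.0,"tz":0.117,"gripper":0.0}]'
python3 go.py .565 .117 .2015 79.8
```

```text
t: 6.0
ee_pos: [0.5655, 0.117, 0.2049]
tcp_rot: [3.14, -0.001, 1.394]
wrist_force: [-0.4, -0.8, -2.5]
grip_width: 0.0273
gripper_force: 40.3
t [-0.0001 -0.0005  0.0034] w [ 0.0015 -0.0008  0.001 ] t= 6.0 [-0.43131452 -0.75027924 -2.53754468] 0.027319523312968295
```

```bash
python3 -m creep '[{"wx":0.0,"wy":0.0,"wz":0.0,"tx":0.0,"ty":0.0,"tz":0.001,"gripper":0.0},{"wx":0.0,"wy":0.0,"wz":0.0,"tx":0.0,"ty":0.0,"tz":0.002,"gripper":0.0},{"wx":0.0,"wy":0.0,"wz":0.0,"tx":0.0,"ty":0.0,"tz":0.003,"gripper":0.0},{"wx":0.0,"wy":0.0,"wz":0.0,"tx":0.0,"ty":0.0,"tz":0.003,"gripper":0.0},{"wx":0.0,"wy":0.0,"wz":0.0,"tx":0.0,"ty":0.0,"tz":0.003,"gripper":0.0}]' 20
python3 go.py .565 .117 .2005 79.8
```

```text
t: 6.62
ee_pos: [0.565, 0.1171, 0.2011]
tcp_rot: [3.141, -0.0, 1.394]
wrist_force: [-0.5, 0.8, 0.6]
grip_width: 0.0274
gripper_force: 40.8
t [-0.0001 -0.      0.0006] w [ 0.0002 -0.0003  0.0011] t= 6.625 [-0.51889152  0.80729602  0.64850222] 0.02740239356012464
```

```bash
python3 -m creep '[{"wx":0.0,"wy":0.0,"wz":0.0,"tx":0.0,"ty":0.0,"tz":0.0,"gripper":0.6},{"wx":0.0,"wy":0.0,"wz":0.0,"tx":0.0,"ty":0.0,"tz":0.0,"gripper":1.0},{"wx":0.0,"wy":0.0,"wz":0.0,"tx":0.0,"ty":0.0,"tz":0.0,"gripper":1.0},{"wx":0.0,"wy":0.0,"wz":0.0,"tx":0.0,"ty":0.0,"tz":0.0,"gripper":1.0},{"wx":0.0,"wy":0.0,"wz":0.0,"tx":0.0,"ty":0.0,"tz":-0.03,"gripper":1.0},{"wx":0.0,"wy":0.0,"wz":0.0,"tx":0.0,"ty":0.0,"tz":-0.08,"gripper":1.0},{"wx":0.0,"wy":0.0,"wz":0.0,"tx":0.0,"ty":0.0,"tz":-0.12,"gripper":1.0},{"wx":0.0,"wy":0.0,"wz":0.0,"tx":0.0,"ty":0.0,"tz":-0.12,"gripper":1.0}]' 40
python3 go.py .598 .301 .32 79.8
python3 - <<'E'
from h import *
im=grab("scene"); cv2.imwrite("pics/b.png",cv2.resize(im[185:325,280:530],None,fx=3,fy=3,interpolation=cv2.INTER_CUBIC))
E
```

```text
t: 7.62
ee_pos: [0.5667, 0.117, 0.3242]
tcp_rot: [3.136, -0.003, 1.394]
wrist_force: [-0.2, 0.3, -1.7]
grip_width: 0.0855
gripper_force: 0.0
t [ 0.1866 -0.0016  0.0048] w [ 0.0058 -0.0032  0.0009] t= 7.625 [-0.23929402  0.30501713 -1.70874814] 0.08545448055609822
```

View pics/b.png

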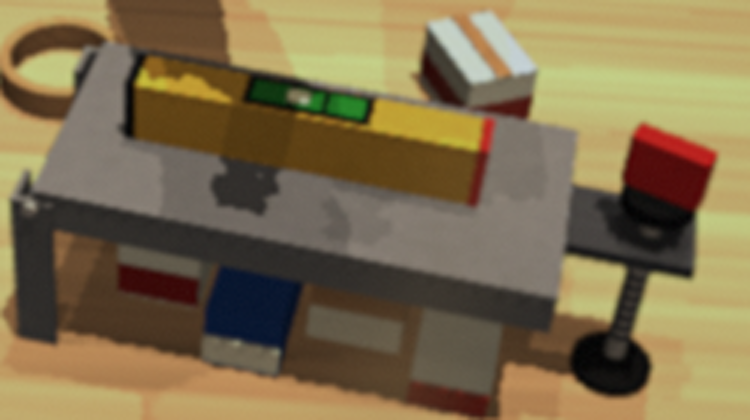

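The crop shows the level lying along the middle of the shelf, upright, with its red end towards the knob. The bubble, at about (300,97), sits towards the hinge side of the vial's middle at about (311,100), so the foot has to turn clockwise.

```bash
python3 -m creep '[{"wx":0.0,"wy":0.0,"wz":-1.44,"tx":0.187,"ty":-0.002,"tz":0.0,"gripper":0.7},{"wx":0.0,"wy":0.0,"wz":-1.44,"tx":0.187,"ty":-0.002,"tz":0.0,"gripper":0.7},{"wx":0.0,"wy":0.0,"wz":-1.44,"tx":0.187,"ty":-0.002,"tz":0.0,"gripper":0.7},{"wx":0.0,"wy":0.0,"wz":-1.44,"tx":0.187,"ty":-0.002,"tz":0.0,"gripper":0.7},{"wx":0.0,"wy":0.0,"wz":-1.44,"tx":0.187,"ty":-0.002,"tz":0.0,"gripper":0.7},{"wx":0.0,"wy":0.0,"wz":-1.44,"tx":0.187,"ty":-0.002,"tz":0.0,"gripper":0.7},{"wx":0.0,"wy":0.0,"wz":-1.44,"tx":0.187,"ty":-0.002,"tz":0.0,"gripper":0.7},{"wx":0.0,"wy":0.0,"wz":-1.44,"tx":0.187,"ty":-0.002,"tz":0.0,"gripper":0.7},{"wx":0.0,"wy":0.0,"wz":-1.44,"tx":0.187,"ty":-0.002,"tz":0.0,"gripper":0.7}]' 60
python3 go.py .598 .301 .218 244.6
cat > bub.py <<'E'
from h import *
import sys
# bubble along the vial axis, both cameras: window = green, bubble = pale
for n in ("scene","top"):
    im=grab(n); hsv=cv2.cvtColor(im,cv2.COLOR_BGR2HSV); H,S,V=cv2.split(hsv)
    p=proj(n,[[.565,.117,.162]])[0]; x,y=p.astype(int)
    m=((H>40)&(H<80)&(S>90)).astype(np.uint8); k=np.zeros_like(m); k[y-30:y+30,x-35:x+35]=1; m&=k
    pts=np.argwhere(m)[:,::-1]; hull=cv2.convexHull(pts.astype(np.int32))
    f=np.zeros_like(m); cv2.fillConvexPoly(f,hull,1)
    g=ray(n,hull.reshape(-1,2),.162)[:,:2]; r=cv2.minAreaRect((g*1000).astype(np.float32)); 
    b=(f>0)&(S<90)&(V>90); q=np.argwhere(b)[:,::-1]
    u=np.array([np.cos(np.radians(79.8)),np.sin(np.radians(79.8))])
    gb=ray(n,q,.162)[:,:2]*1000; s=gb@u; e=g@u*1000
    print(n,"vial",np.round(r[0],1),np.round(r[1],1),"span",e.min().round(1),e.max().round(1),"mid",((e.min()+e.max())/2).round(1),"bubble",len(q),np.median(s).round(1) if len(q) else None,"offset",np.round(s.mean()-(e.min()+e.max())/2,1) if len(q) else None)
    cv2.imwrite(f"pics/b_{n}_{int(get_obs()['t']*100)}.png",cv2.resize(im[y-30:y+30,x-40:x+40],None,fx=5,fy=5,interpolation=cv2.INTER_CUBIC))
E
python3 bub.py; python3 - <<'E'
import cv2,glob,numpy as np
f=sorted(glob.glob('pics/b_*.png')); print(f); cv2.imwrite('pics/c.png',np.hstack([cv2.imread(x) for x in f]))
E
```

```text
t: 8.8
ee_pos: [0.5953, 0.301, 0.3192]
tcp_rot: [-3.14, -0.002, 2.833]
wrist_force: [-0.6, -0.1, -0.1]
grip_width: 0.0599
gripper_force: 0.0
t [-0.0028  0.0009  0.1012] w [ 3.0000e-04 -2.9000e-03 -1.4365e+00] t= 8.8 [-0.64120115 -0.05602398 -0.09324696] 0.05994324360953403
scene vial [567.6 114.8] [65.  21.2] span 181.2 246.0 mid 213.6 bubble 47 207.9 offset -5.7
top vial [563.8 112. ] [65.  19.8] span 177.6 242.6 mid 210.1 bubble 51 203.9 offset -6.1
['pics/b_scene_885.png', 'pics/b_top_890.png']
```

View pics/c.png

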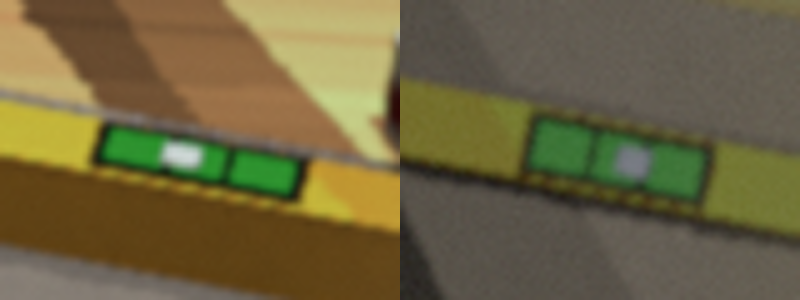

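Left is the scene view and right the top view. The bubble covers one line and lies about 6 mm towards the hinge, and both cameras agree. That calls for about 1.23 rad clockwise.

```bash
python3 -m creep '[{"wx":0.0,"wy":0.0,"wz":-1.436,"tx":-0.003,"ty":0.001,"tz":0.0,"gripper":0.7},{"wx":0.0,"wy":0.0,"wz":-1.436,"tx":-0.003,"ty":0.001,"tz":0.0,"gripper":0.7},{"wx":0.0,"wy":0.0,"wz":-1.436,"tx":-0.003,"ty":0.001,"tz":0.0,"gripper":0.7},{"wx":0.0,"wy":0.0,"wz":-1.436,"tx":-0.003,"ty":0.001,"tz":0.0,"gripper":0.7},{"wx":0.0,"wy":0.0,"wz":-1.436,"tx":-0.003,"ty":0.001,"tz":0.0,"gripper":0.7},{"wx":0.0,"wy":0.0,"wz":-1.436,"tx":-0.003,"ty":0.001,"tz":0.0,"gripper":0.7},{"wx":0.0,"wy":0.0,"wz":-1.436,"tx":-0.003,"ty":0.001,"tz":0.02,"gripper":0.7},{"wx":0.0,"wy":0.0,"wz":-1.436,"tx":-0.003,"ty":0.001,"tz":0.02,"gripper":0.7},{"wx":0.0,"wy":0.0,"wz":-1.436,"tx":-0.003,"ty":0.001,"tz":0.02,"gripper":0.7},{"wx":0.0,"wy":0.0,"wz":-1.436,"tx":-0.003,"ty":0.001,"tz":0.02,"gripper":0.7}]'
python3 go.py .598 .301 .218 244.6
```

```text
t: 10.15
ee_pos: [0.5991, 0.3015, 0.3009]
tcp_rot: [-3.141, 0.0, -2.017]
wrist_force: [-0.2, -0.1, 0.1]
grip_width: 0.0596
gripper_force: 0.0
t [0.0009 0.0008 0.0829] w [-0.0001  0.0001 -0.0025] t= 10.15 [-0.24245037 -0.10656657  0.13242292] 0.05958157261325362
```

```bash
python3 -m creep '[{"wx":0.0,"wy":0.0,"wz":0.0,"tx":0.001,"ty":0.001,"tz":0.04,"gripper":0.7},{"wx":0.0,"wy":0.0,"wz":0.0,"tx":0.001,"ty":0.001,"tz":0.07,"gripper":0.7},{"wx":0.0,"wy":0.0,"wz":0.0,"tx":0.001,"ty":0.001,"tz":0.083,"gripper":0.7},{"wx":0.0,"wy":0.0,"wz":0.0,"tx":0.001,"ty":0.001,"tz":0.083,"gripper":0.7},{"wx":0.0,"wy":0.0,"wz":0.0,"tx":0.001,"ty":0.001,"tz":0.083,"gripper":0.0},{"wx":0.0,"wy":0.0,"wz":0.0,"tx":0.001,"ty":0.001,"tz":0.083,"gripper":0.0},{"wx":0.0,"wy":0.0,"wz":0.0,"tx":0.001,"ty":0.001,"tz":0.083,"gripper":0.0},{"wx":0.0,"wy":0.0,"wz":0.0,"tx":0.001,"ty":0.001,"tz":0.083,"gripper":0.0},{"wx":0.0,"wy":0.0,"wz":0.0,"tx":0.001,"ty":0.001,"tz":0.083,"gripper":0.0},{"wx":0.0,"wy":0.0,"wz":0.0,"tx":0.001,"ty":0.001,"tz":0.083,"gripper":0.0}]' 60
python3 go.py .598 .301 .218 174
```

```text
t: 11.4
ee_pos: [0.5982, 0.3015, 0.2192]
tcp_rot: [-3.141, 0.002, -2.014]
wrist_force: [-2.0, -0.2, 6.2]
grip_width: 0.0129
gripper_force: 60.8
t [0.0005 0.     0.0012] w [3.0000e-04 2.3000e-03 1.2328e+00] t= 11.4 [-1.9507133  -0.24332398  6.22405896] 0.01288930419005933
```

Gripped at about 13 mm, which matches the bar's thickness. Turning 1.2 rad clockwise.

```bash
python3 -m creep '[{"wx":0.0,"wy":0.0,"wz":0.12,"tx":0.0,"ty":0.0,"tz":0.0,"gripper":0.0},{"wx":0.0,"wy":0.0,"wz":0.24,"tx":0.0,"ty":0.0,"tz":0.0,"gripper":0.0},{"wx":0.0,"wy":0.0,"wz":0.36,"tx":0.0,"ty":0.0,"tz":0.0,"gripper":0.0},{"wx":0.0,"wy":0.0,"wz":0.48,"tx":0.0,"ty":0.0,"tz":0.0,"gripper":0.0},{"wx":0.0,"wy":0.0,"wz":0.6,"tx":0.0,"ty":0.0,"tz":0.0,"gripper":0.0},{"wx":0.0,"wy":0.0,"wz":0.72,"tx":0.0,"ty":0.0,"tz":0.0,"gripper":0.0},{"wx":0.0,"wy":0.0,"wz":0.84,"tx":0.0,"ty":0.0,"tz":0.0,"gripper":0.0},{"wx":0.0,"wy":0.0,"wz":0.96,"tx":0.0,"ty":0.0,"tz":0.0,"gripper":0.0},{"wx":0.0,"wy":0.0,"wz":1.08,"tx":0.0,"ty":0.0,"tz":0.0,"gripper":0.0},{"wx":0.0,"wy":0.0,"wz":1.2,"tx":0.0,"ty":0.0,"tz":0.0,"gripper":0.0},{"wx":0.0,"wy":0.0,"wz":1.2,"tx":0.0,"ty":0.0,"tz":0.0,"gripper":0.0},{"wx":0.0,"wy":0.0,"wz":1.2,"tx":0.0,"ty":0.0,"tz":0.0,"gripper":0.0}]' 60
python3 -m creep '[{"wx":0.0,"wy":0.0,"wz":0.0,"tx":0.0,"ty":0.0,"tz":0.0,"gripper":0.0},{"wx":0.0,"wy":0.0,"wz":0.0,"tx":0.0,"ty":0.0,"tz":0.0,"gripper":0.0},{"wx":0.0,"wy":0.0,"wz":0.0,"tx":0.0,"ty":0.0,"tz":0.0,"gripper":0.0},{"wx":0.0,"wy":0.0,"wz":0.0,"tx":0.0,"ty":0.0,"tz":0.0,"gripper":0.0},{"wx":0.0,"wy":0.0,"wz":0.0,"tx":0.0,"ty":0.0,"tz":0.0,"gripper":0.0},{"wx":0.0,"wy":0.0,"wz":0.0,"tx":0.0,"ty":0.0,"tz":0.0,"gripper":0.0},{"wx":0.0,"wy":0.0,"wz":0.0,"tx":0.0,"ty":0.0,"tz":0.0,"gripper":0.0},{"wx":0.0,"wy":0.0,"wz":0.0,"tx":0.0,"ty":0.0,"tz":0.0,"gripper":0.0}]'
python3 bub.py
```

```text
t: 12.9
ee_pos: [0.5971, 0.3036, 0.2192]
tcp_rot: [3.138, 0.0, 3.072]
wrist_force: [-4.0, 4.3, 6.8]
grip_width: 0.0129
gripper_force: 61.0
t: 13.9
ee_pos: [0.5971, 0.3036, 0.2192]
tcp_rot: [3.138, -0.0, 3.072]
wrist_force: [-3.7, 4.8, 6.4]
grip_width: 0.0129
gripper_force: 61.0
scene vial [565.3 114.4] [65.  20.9] span 180.1 245.1 mid 212.6 bubble 48 211.6 offset -2.2
top vial [563.7 111.6] [64.8 19.8] span 177.3 242.1 mid 209.7 bubble 54 209.2 offset -0.5
```

```bash
python3 -m creep '[{"wx":0.0,"wy":0.0,"wz":0.13,"tx":0.0,"ty":0.0,"tz":0.0,"gripper":0.0},{"wx":0.0,"wy":0.0,"wz":0.13,"tx":0.0,"ty":0.0,"tz":0.0,"gripper":0.0},{"wx":0.0,"wy":0.0,"wz":0.13,"tx":0.0,"ty":0.0,"tz":0.0,"gripper":0.7},{"wx":0.0,"wy":0.0,"wz":0.13,"tx":0.0,"ty":0.0,"tz":0.0,"gripper":0.7},{"wx":0.0,"wy":0.0,"wz":0.13,"tx":0.0,"ty":0.0,"tz":0.0,"gripper":0.7},{"wx":0.0,"wy":0.0,"wz":0.13,"tx":0.0,"ty":0.0,"tz":0.0,"gripper":0.7},{"wx":0.0,"wy":0.0,"wz":0.13,"tx":0.0,"ty":0.0,"tz":-0.03,"gripper":0.7},{"wx":0.0,"wy":0.0,"wz":0.13,"tx":0.0,"ty":0.0,"tz":-0.07,"gripper":0.7},{"wx":0.0,"wy":0.0,"wz":0.13,"tx":0.0,"ty":0.0,"tz":-0.1,"gripper":0.0},{"wx":0.0,"wy":0.0,"wz":0.13,"tx":0.0,"ty":0.0,"tz":-0.1,"gripper":0.0},{"wx":0.0,"wy":0.0,"wz":0.13,"tx":0.0,"ty":0.0,"tz":-0.1,"gripper":0.0},{"wx":0.0,"wy":0.0,"wz":0.13,"tx":0.0,"ty":0.0,"tz":-0.1,"gripper":0.0}]'
rm pics/b_*; python3 bub.py; python3 - <<'E'
import cv2,glob,numpy as np
f=sorted(glob.glob('pics/b_*.png')); cv2.imwrite('pics/d.png',np.hstack([cv2.imread(x) for x in f]))
E
python3 go.py .554 .054 .30 169.8
```

```text
t: 15.5
ee_pos: [0.5971, 0.3007, 0.3164]
tcp_rot: [-3.14, -0.002, 2.94]
wrist_force: [0.7, -0.2, -1.3]
grip_width: 0.0002
gripper_force: 0.0
scene vial [564.8 114.4] [65.  21.1] span 180.1 245.1 mid 212.6 bubble 47 212.6 offset -0.4
top vial [563.9 111.8] [65.3 20.1] span 177.3 242.6 mid 209.9 bubble 59 209.9 offset 0.1
t [-0.007  -0.2504  0.0171] w [-0.0013 -0.0014 -0.0237] t= 15.6 [ 0.10860291 -0.39282706 -0.25441458] -9.555583603863514e-06
```

View pics/d.png

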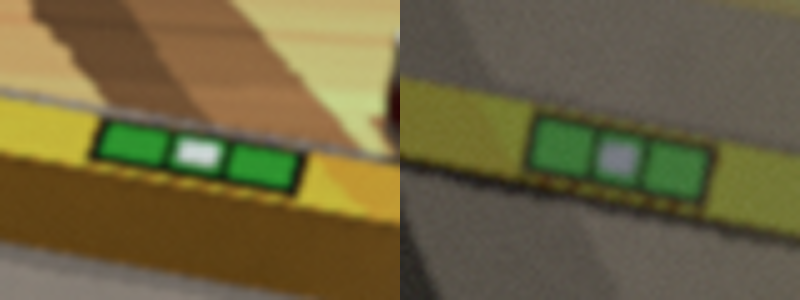

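Both views show the bubble between the two lines, with the level untouched. Next I move over the plain top on the hinge side, fingers shut, and lower to just above it.

```bash
python3 -m creep '[{"wx":0.0,"wy":0.0,"wz":-0.024,"tx":-0.008,"ty":-0.255,"tz":0.0,"gripper":0.0},{"wx":0.0,"wy":0.0,"wz":-0.024,"tx":-0.008,"ty":-0.255,"tz":0.0,"gripper":0.0},{"wx":0.0,"wy":0.0,"wz":-0.024,"tx":-0.008,"ty":-0.255,"tz":0.0,"gripper":0.0},{"wx":0.0,"wy":0.0,"wz":-0.024,"tx":-0.008,"ty":-0.255,"tz":0.0,"gripper":0.0},{"wx":0.0,"wy":0.0,"wz":-0.024,"tx":-0.008,"ty":-0.255,"tz":0.0,"gripper":0.0},{"wx":0.0,"wy":0.0,"wz":-0.024,"tx":-0.008,"ty":-0.255,"tz":0.04,"gripper":0.0},{"wx":0.0,"wy":0.0,"wz":-0.024,"tx":-0.008,"ty":-0.255,"tz":0.07,"gripper":0.0},{"wx":0.0,"wy":0.0,"wz":-0.024,"tx":-0.008,"ty":-0.255,"tz":0.07,"gripper":0.0},{"wx":0.0,"wy":0.0,"wz":-0.024,"tx":-0.008,"ty":-0.255,"tz":0.07,"gripper":0.0}]'
python3 go.py .553 .049 .233 169.8
```

```text
t: 16.73
ee_pos: [0.5552, 0.0501, 0.2488]
tcp_rot: [3.141, 0.001, 2.965]
wrist_force: [0.2, 0.6, 0.5]
grip_width: -0.0002
gripper_force: 0.0
t [ 0.0019 -0.0015  0.0158] w [0.0005 0.0012 0.001 ] t= 16.725 [0.1766712  0.59776431 0.49512709] -0.00018678950875128977
```

```bash
python3 -m creep '[{"wx":0.0,"wy":0.0,"wz":0.0,"tx":0.001,"ty":-0.001,"tz":0.006,"gripper":0.0},{"wx":0.0,"wy":0.0,"wz":0.0,"tx":0.001,"ty":-0.001,"tz":0.01,"gripper":0.0},{"wx":0.0,"wy":0.0,"wz":0.0,"tx":0.001,"ty":-0.001,"tz":0.013,"gripper":0.0},{"wx":0.0,"wy":0.0,"wz":0.0,"tx":0.001,"ty":-0.001,"tz":0.014,"gripper":0.0},{"wx":0.0,"wy":0.0,"wz":0.0,"tx":0.001,"ty":-0.001,"tz":0.0145,"gripper":0.0},{"wx":0.0,"wy":0.0,"wz":0.0,"tx":0.001,"ty":-0.001,"tz":0.015,"gripper":0.0},{"wx":0.0,"wy":0.0,"wz":0.0,"tx":0.001,"ty":-0.001,"tz":0.015,"gripper":0.0},{"wx":0.0,"wy":0.0,"wz":0.0,"tx":0.001,"ty":-0.001,"tz":0.015,"gripper":0.0}]'
```

```text
t: 17.73
ee_pos: [0.5533, 0.0487, 0.233]
tcp_rot: [3.142, 0.0, 2.964]
wrist_force: [-0.1, 0.6, 0.6]
grip_width: -0.0001
gripper_force: 0.0
```

```bash
python3 -m creep '[{"wx":0.0,"wy":0.0,"wz":0.0,"tx":0.0,"ty":0.0,"tz":0.0005,"gripper":0.0},{"wx":0.0,"wy":0.0,"wz":0.0,"tx":0.0,"ty":0.0,"tz":0.001,"gripper":0.0},{"wx":0.0,"wy":0.0,"wz":0.0,"tx":0.0,"ty":0.0,"tz":0.001,"gripper":0.0},{"wx":0.0,"wy":0.0,"wz":0.0,"tx":0.0,"ty":0.0,"tz":0.001,"gripper":0.0}]'
```

```text
t: 18.23
ee_pos: [0.5534, 0.0487, 0.2328]
tcp_rot: [3.141, 0.0, 2.964]
wrist_force: [-2.5, -0.5, 7.9]
grip_width: -0.0002
gripper_force: 3.9
```

```bash
python3 -m creep '[{"wx":0.0,"wy":0.0,"wz":0.0,"tx":0.0,"ty":0.0,"tz":0.0003,"gripper":0.0},{"wx":0.0,"wy":0.0,"wz":0.0,"tx":0.0,"ty":0.0,"tz":0.0003,"gripper":0.0},{"wx":0.0,"wy":0.0,"wz":0.0,"tx":0.0,"ty":0.0,"tz":0.0003,"gripper":0.0},{"wx":0.0,"wy":0.0,"wz":0.0,"tx":0.0,"ty":0.0,"tz":0.0003,"gripper":0.0},{"wx":0.0,"wy":0.0,"wz":0.0,"tx":0.0,"ty":0.0,"tz":0.0003,"gripper":0.0},{"wx":0.0,"wy":0.0,"wz":0.0,"tx":0.0,"ty":0.0,"tz":0.0003,"gripper":0.0},{"wx":0.0,"wy":0.0,"wz":0.0,"tx":0.0,"ty":0.0,"tz":0.0003,"gripper":0.0},{"wx":0.0,"wy":0.0,"wz":0.0,"tx":0.0,"ty":0.0,"tz":0.0003,"gripper":0.0},{"wx":0.0,"wy":0.0,"wz":0.0,"tx":0.0,"ty":0.0,"tz":0.0003,"gripper":0.0},{"wx":0.0,"wy":0.0,"wz":0.0,"tx":0.0,"ty":0.0,"tz":0.0003,"gripper":0.0},{"wx":0.0,"wy":0.0,"wz":0.0,"tx":0.0,"ty":0.0,"tz":0.0003,"gripper":0.0},{"wx":0.0,"wy":0.0,"wz":0.0,"tx":0.0,"ty":0.0,"tz":0.0003,"gripper":0.0}]'
rm pics/b_*; python3 bub.py; python3 - <<'E'
import cv2,glob,numpy as np
f=sorted(glob.glob('pics/b_*.png')); cv2.imwrite('pics/e.png',np.hstack([cv2.imread(x) for x in f]))
E
python3 go.py .553 .049 .233 169.8
```

```text
t: 19.73
ee_pos: [0.5534, 0.0487, 0.2327]
tcp_rot: [3.141, 0.0, 2.964]
wrist_force: [-3.8, 0.5, 10.0]
grip_width: 0.0001
gripper_force: 5.2
scene vial [565.1 114.3] [64.6 20.8] span 180.3 244.8 mid 212.5 bubble 46 212.6 offset -0.1
t [ 0.0005  0.0002 -0.0003] w [0.0004 0.0004 0.0001] t= 19.825 [-3.25918628  0.26770331 10.86560242] -1.0830845041580638e-05Traceback (most recent call last):
  File "bub.py", line 9, in <module>
    f=np.zeros_like(m); cv2.fillConvexPoly(f,hull,1)
                        ~~~~~~~~~~~~~~~~~~^^^^^^^^^^
cv2.error: OpenCV(4.12.0) /io/opencv/modules/imgproc/src/drawing.cpp:2404: error: (-215:Assertion failed) points.checkVector(2, CV_32S) >= 0 in function 'fillConvexPoly'
```

View pics/e.png

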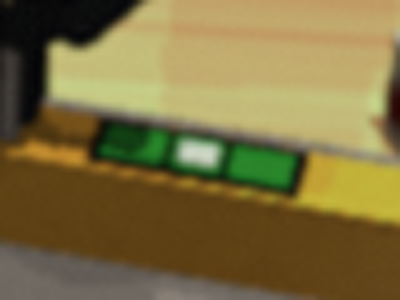

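The scene view shows the bubble still between the lines (offset -0.1 mm) and the fingers on the plain top to its left, pressing with about 10 N. The gripper blocks the top camera's view of the vial. I'm handing in.

```bash
python3 -c "
from workcell import order; print(order.close_job())"
```

```text
the job is handed in; nothing more can be done
None
```

The level lies along the middle of the shelf, the bubble is centred (about -0.1 mm in the scene camera), and the arm was pressing down with about 10 N when I handed the job in, at about 20 s; the verdict was not shown.

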